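# Bring the red jam to the front of the breakfast carousel

## Task

Turn the jam carousel by gently pushing the black pegs on its rim with a fingertip until the jar with the red lid stands at the front, in line with the brass arrow on the base, and leave it at rest there. Do not touch, lift or tip any of the jars, and leave everything else on the buffet where it is.

Things in the scene. Friction and masses are not known exactly. Their poses are not given: they have to be found in the camera images.
- carousel: Fixed dark-wood base of the table carousel (lazy Susan); origin on the counter, on the axis of rotation. Its -x axis points to its FRONT, where a tongue 60 mm wide, 10 mm high, sticks out under the platter to 225 mm from the axis, with a flat brass arrow on it. Place and front direction differ from run to run; the base never moves
- front_mark (a point): tip of the flat brass arrow on the tongue, 165 mm from the axis, 11 mm above the counter; the line from the axis through it is 'front'
- platter (a joint): angle (rad) of the round light-wood platter on the base, grows anticlockwise seen from above. Platter radius 155 mm, top 40 mm above the counter, brass knob on the axis up to 74 mm above the counter. Turns endlessly both ways with light friction (about 1 N at a peg); stops at once when no longer pushed, no springing back
- peg0 (a point): centre of the top of upright black peg 0: six round pegs, 18 mm diameter, stand 35 mm above the platter (top 75 mm above the counter) on a circle of radius 135 mm, every 60 degrees, fixed to the platter and turning with it
- peg1 (a point): centre of the top of upright black peg 1: six round pegs, 18 mm diameter, stand 35 mm above the platter (top 75 mm above the counter) on a circle of radius 135 mm, every 60 degrees, fixed to the platter and turning with it
- peg2 (a point): centre of the top of upright black peg 2: six round pegs, 18 mm diameter, stand 35 mm above the platter (top 75 mm above the counter) on a circle of radius 135 mm, every 60 degrees, fixed to the platter and turning with it
- peg3 (a point): centre of the top of upright black peg 3: six round pegs, 18 mm diameter, stand 35 mm above the platter (top 75 mm above the counter) on a circle of radius 135 mm, every 60 degrees, fixed to the platter and turning with it
- peg4 (a point): centre of the top of upright black peg 4: six round pegs, 18 mm diameter, stand 35 mm above the platter (top 75 mm above the counter) on a circle of radius 135 mm, every 60 degrees, fixed to the platter and turning with it
- peg5 (a point): centre of the top of upright black peg 5: six round pegs, 18 mm diameter, stand 35 mm above the platter (top 75 mm above the counter) on a circle of radius 135 mm, every 60 degrees, fixed to the platter and turning with it
- jar_red: small closed jar, red lid, red jam: the one to bring to the front; 50 mm diameter, 58 mm tall, about 130 g; stands loose on the platter about 68 mm from the axis and rides round with it; origin at the centre of its underside
- jar_yellow: small closed jar, yellow lid, orange jam; 50 mm diameter, 58 mm tall, about 130 g; stands loose on the platter about 68 mm from the axis and rides round with it; origin at the centre of its underside
- jar_blue: small closed jar, blue lid, dark purple jam; 50 mm diameter, 58 mm tall, about 130 g; stands loose on the platter about 68 mm from the axis and rides round with it; origin at the centre of its underside
- jar_white: small closed jar, white lid, amber honey; 50 mm diameter, 58 mm tall, about 130 g; stands loose on the platter about 68 mm from the axis and rides round with it; origin at the centre of its underside
- sign: clear acrylic label stand with a blank card, 35 x 100 x 72 mm tall, loose on the counter; origin under its centre
- tumbler: steel cup, 72 mm diameter, 95 mm tall, loose on the counter; origin under its centre
- pastry: brown chocolate pastry, 75 x 55 x 38 mm, loose in the bread basket; origin under its centre
- roll: pale round roll, 72 mm diameter, 42 mm tall, loose in the bread basket; origin under its centre
- bowl: red-brown lacquer bowl, 110 mm across, 60 mm tall, loose on the dark tray; origin under its centre
Not all that is in view belongs to the job. Of the things that look like the jar_yellow, the larger one is meant. What is shaped like the jar_white but green is not meant.

How it is judged:
By the outcome, as a careful person would: the job done as asked, in the order asked, and still so for the second after the job is handed in, with the robot touching nothing.
It also fails if it takes over 48 s, if anything falls off the work surface, if the arm or the gripper's body presses on something with over 40 N, if the wrist force passes 120 N, or if a joint passes its speed limit or range.

## Robot

A 7-joint arm with a two-finger parallel gripper is mounted at the origin on the work surface. World frame = base frame: x ahead of the robot, y to its left, z up, the work surface at z = 0. Lengths are in m, angles in rad, forces in N, time in s.
With the tool pointing down it reaches from about 0.425 to 0.875 m from the base axis. Payload 8.4 kg.
Tool frame: the origin (TCP) lies midway between the tips of the shut fingers; the grasp point (between the pads) lies 19 mm behind it; z points along the fingers, y is the line along which they close (so a half turn about z gives the same grasp; the last joint's range is limited). The gripper opens to 87 mm and grips with 3 to 60 N. Pads are 19 mm wide; open, the fingers measure 117 mm over their backs; the gripper's body (75 mm by 190 mm) begins 51 mm behind the grasp point.
Start: joints at [1.006, 0.333, 0.04, 1.465, -0.013, 1.343, -0.059], TCP at [0.292, -0.581, 0.223] pointing down, gripper open.
Joint ranges: [-2.58, 2.58], [-0.38, 2.09], [-1.3, 1.39], [0.25, 2.4], [-1.5, 4.64], [0.08, 2.09], [-2.65, 2.65]. Speed limits (rad/s): [2.22, 2.22, 2.79, 2.79, 3.14, 3.14, 3.14].

## Interface

Orientations are given as a unit quaternion [x, y, z, w].
In Python, from plant import readout, cams, close_job gives the robot as it stands.
- The arm moves only by the shell command python3 -m inch 'ROWS' [FORCE]. ROWS is JSON, a list of rows, each an object with "slide": the shift along the tool's x, y, z in cm, a list of three; "delta_rot": the turn, a rotation vector about the tool's x, y, z in rad, a list of three; "jaw": the closure in counts, from 0 (fully open) to 255 (shut). In form: [{"slide": [tx, ty, tz], "delta_rot": [wx, wy, wz], "jaw": jaw}, ...]. A call has 1 to 10 rows; each row shifts and turns the commanded pose from where the row before left it, along the tool's axes as they then stand; what a row does not reach is not made up. A row lasts 1/10 s, in which the tool goes at most 50 mm and 8.59 degrees, less where a joint would pass 70% of its speed; a pose out of reach is approached as far as the arm can. A call with a gripper value outside its range is refused whole. The fingers move at their own pace and stop on an object; FORCE is the grip in N (left out, the last holds). Time passes only in rows, so rows that do not move let the fingers close. It gives the time, the measured TCP pose, the force, the opening and the grip force at its end, in the units of the state.
- readout.observe(): the state, without advancing time (a new reading comes with each control period).
- cams.camera(name): name is "side" or "top" or "wrist"; returns a dict with "color" (400x640x3 uint8, blue, green, red), "mtx" (3x3 intrinsics, pixels), "origin" and "attitude" of the camera in the world. Camera axes: x right, y down, z forward; pixel columns grow to the right and rows downward; lengths in m; the calibration is good to about 2 mm. A picture is of the moment at which its call begins. There is no depth.
- close_job(): hands the job in; it is judged then, once.
The state is a dict: "time": time; "qpos": joint angles; "qd": joint speeds; "joint_torque": joint torques, N m; "eef_pos": TCP position; "eef_rot": TCP orientation; "ft_force": force on the tool from outside, world axes, zero at the start; "moment": the same for the moment, N m; "opening": finger opening in m; "grasp_force": force on a finger pad.
Only numpy, scipy, OpenCV 4.12 (cv2) and the standard library are available. Lean on these libraries where they do the work, as an engineer would, in place of code of your own. Each camera call takes 0.05 s, during which the arm holds its last target. There are 200 camera calls.

## Working session

There is one attempt and no reset: what is moved stays moved. The work goes in short steps, Python scripts to look and compute and a shell command to move; the robot and the scene stay as the last step left them, time stands still between calls to the robot, and variables do not carry over. Pictures are saved under pics/ and viewed, at most 10 in all, crops included, and the job is handed in when it is done.

```bash
mkdir -p pics; ls
python3 - <<'E'
from plant import readout,cams
import cv2
s=readout.observe();print({k:s[k] for k in('time','eef_pos','eef_rot','opening')})
for n in('side','top'):
    c=cams.camera(n);cv2.imwrite(f'pics/{n}0.png',c['color']);print(n,c['mtx'],c['origin'],c['attitude'])
E
```

```text
pics
{'time': 0.0, 'eef_pos': array([ 0.29171179, -0.58033723,  0.22165961]), 'eef_rot': array([ 9.73002003e-01,  2.30795255e-01, -2.35390441e-04, -7.73136185e-04]), 'opening': 0.08682762349188411}
side [[406.81690294   0.         316.43169015]
 [  0.         406.81690294 209.62437712]
 [  0.           0.           1.        ]] [ 0.360753   -0.93236827  1.07291014] [ 0.92795735 -0.05239517  0.02942652 -0.3678097 ]
top [[403.20563382   0.         322.25773743]
 [  0.         403.20563382 201.62112693]
 [  0.           0.           1.        ]] [ 0.29702458 -0.00487381  1.15944044] [-0.70073445  0.70770809 -0.06369381  0.0637463 ]
```

View pics/side0.png

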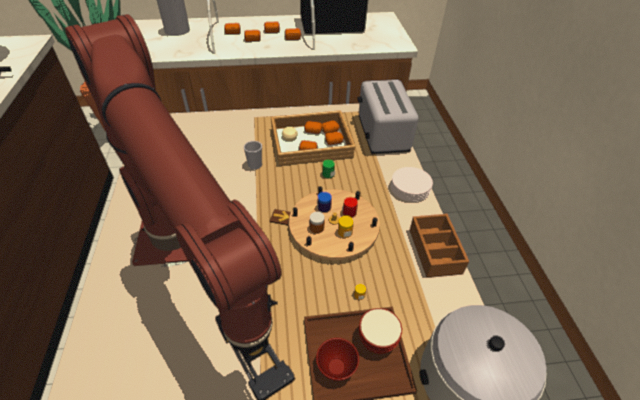

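View pics/top0.png

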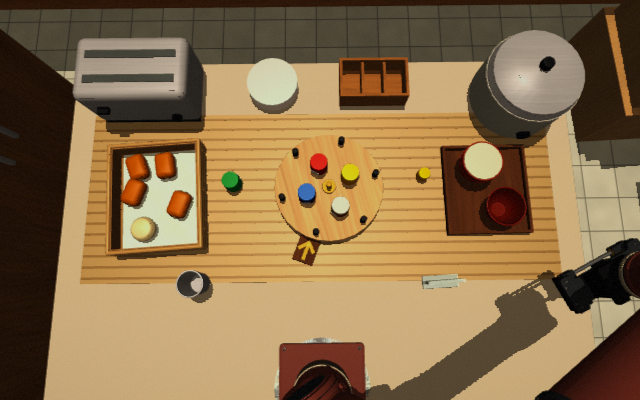

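The top view shows the platter centred near (328,187), six pegs, the red jar at about (318,162) and the arrow at about (306,247). The side view shows the platter near (334,222). Next I enlarge both.

Run:
```python
import cv2,numpy as np
a=cv2.imread('pics/top0.png')[125:275,260:400];b=cv2.imread('pics/side0.png')[175:275,260:400]
cv2.imwrite('pics/tc.png',cv2.resize(a,None,fx=4,fy=4,interpolation=cv2.INTER_CUBIC));cv2.imwrite('pics/sc.png',cv2.resize(b,None,fx=5,fy=5,interpolation=cv2.INTER_CUBIC))
```

```text
(no output)
```

View pics/tc.png

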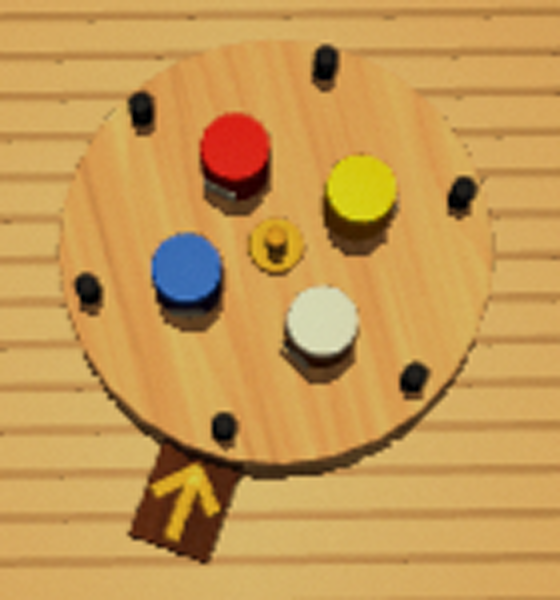

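View pics/sc.png

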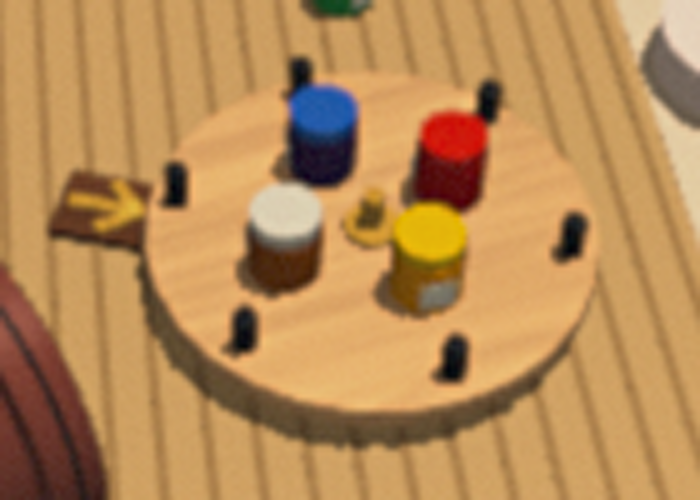

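The top crop shows pegs (tops) at crop pixels (326,54), (140,100), (85,283), (222,422), (415,372), (463,185). The red lid is at (235,143) and the arrow tip at (197,464). The side crop shows the same points at (489,90), (301,66), (176,170), (244,318), (455,345), (574,222), with red at (454,136) and the tip at (147,211).

```bash
cat > h.py <<'E'
import numpy as np
from scipy.spatial.transform import Rotation as R
K={'side':(406.817,316.432,209.624,[0.360753,-0.93236827,1.07291014],[0.92795735,-0.05239517,0.02942652,-0.3678097]),
'top':(403.206,322.258,201.621,[0.29702458,-0.00487381,1.15944044],[-0.70073445,0.70770809,-0.06369381,0.0637463])}
def ray(n,p):
    f,cx,cy,o,q=K[n];d=R.from_quat(q).apply([(p[0]-cx)/f,(p[1]-cy)/f,1]);return np.array(o),d/np.linalg.norm(d)
def atz(n,p,z):
    o,d=ray(n,p);return o+d*(z-o[2])/d[2]
def tri(pt,ps):
    A=np.zeros((3,3));b=np.zeros(3)
    for n,p in(('top',pt),('side',ps)):
        o,d=ray(n,p);M=np.eye(3)-np.outer(d,d);A+=M;b+=M@o
    return np.linalg.solve(A,b)
E
python3 - <<'E'
from h import *
T=lambda p:(260+p[0]/4,125+p[1]/4); S=lambda p:(260+p[0]/5,175+p[1]/5)
pt=[(326,54),(140,100),(85,283),(222,422),(415,372),(463,185),(235,143),(197,464),(277,230)]
ps=[(489,90),(301,66),(176,170),(244,318),(455,345),(574,222),(454,136),(147,211),(374,193)]
zs=[.075]*6+[.098,.011,.074]
P=[]
for a,b,z in zip(pt,ps,zs):
    t=tri(T(a),S(b));g=atz('top',T(a),z);h=atz('side',S(b),z);P.append((g+h)/2);print(t.round(3),g.round(3),h.round(3))
P=np.array(P);c=P[:6].mean(0);print('c',c)
for p in P:
    d=(p-c)[:2];print(p.round(3),np.hypot(*d).round(4),np.degrees(np.arctan2(d[1],d[0])).round(1))
E
```

```text
[ 0.619 -0.056  0.199] [ 0.675 -0.062  0.075] [0.643 0.064 0.075]
[0.56  0.054 0.148] [0.643 0.069 0.075] [0.514 0.102 0.075]
[ 0.474  0.105 -0.005] [0.512 0.106 0.075] [0.418 0.01  0.075]
[ 0.45   0.017 -0.099] [0.416 0.013 0.075] [ 0.45  -0.123  0.075]
[ 0.52  -0.129  0.035] [ 0.449 -0.118  0.075] [ 0.578 -0.158  0.075]
[ 0.602 -0.147  0.161] [ 0.579 -0.155  0.075] [ 0.675 -0.065  0.075]
[0.605 0.003 0.095] [0.604 0.003 0.098] [0.604 0.    0.098]
[0.395 0.032 0.011] [0.393 0.032 0.011] [0.398 0.033 0.011]
[ 0.548 -0.026  0.076] [ 0.549 -0.026  0.074] [ 0.548 -0.024  0.074]
c [ 0.54591719 -0.02631984  0.075     ]
[0.659 0.001 0.075] 0.1162 13.7
[0.578 0.085 0.075] 0.1164 73.8
[0.465 0.058 0.075] 0.117 133.8
[ 0.433 -0.055  0.075] 0.1167 -165.9
[ 0.514 -0.138  0.075] 0.1164 -106.1
[ 0.627 -0.11   0.075] 0.1164 -45.8
[0.604 0.001 0.098] 0.0646 25.4
[0.395 0.033 0.011] 0.1616 158.6
[ 0.548 -0.025  0.074] 0.0026 34.3
```

The peg correspondence in the side view was off by one. Shifted, both views agree within 5 mm at the stated heights. 

- Centre is (0.546, -0.026).
- Pegs are at -16°, 44°, 104°, 163°, -136° and -76°.
- Red is at 25.4° and front at 158.6°, so the platter must turn +133°.

Plan: push the peg at -76° round the far side with the tool turning along. First move is over to behind that peg.

```bash
R='{"slide":[3.4,-2.15,0],"delta_rot":[0,0,0],"jaw":255}'; python3 -m inch '[{"slide":[1.7,-1.0,0],"delta_rot":[0,0,0],"jaw":255},{"slide":[3.4,-2.15,0],"delta_rot":[0,0,0],"jaw":255},{"slide":[3.4,-2.15,0],"delta_rot":[0,0,0],"jaw":255},{"slide":[3.4,-2.15,0],"delta_rot":[0,0,0],"jaw":255},{"slide":[3.4,-2.15,0],"delta_rot":[0,0,0],"jaw":255},{"slide":[3.4,-2.15,0],"delta_rot":[0,0,0],"jaw":255},{"slide":[3.4,-2.15,0],"delta_rot":[0,0,0],"jaw":255},{"slide":[3.4,-2.15,0],"delta_rot":[0,0,0],"jaw":255},{"slide":[3.4,-2.15,0],"delta_rot":[0,0,0],"jaw":255},{"slide":[3.4,-2.15,0],"delta_rot":[0,0,0],"jaw":255}]' 
python3 -m inch '[{"slide":[3.4,-2.15,0],"delta_rot":[0,0,0],"jaw":255},{"slide":[3.4,-2.15,0],"delta_rot":[0,0,0],"jaw":255},{"slide":[1.7,-1.1,0],"delta_rot":[0,0,0],"jaw":255},{"slide":[0,0,2],"delta_rot":[0,0,0.111],"jaw":255},{"slide":[0,0,2],"delta_rot":[0,0,0.111],"jaw":255},{"slide":[0,0,2],"delta_rot":[0,0,0],"jaw":255},{"slide":[0,0,0],"delta_rot":[0,0,0],"jaw":255},{"slide":[0,0,0],"delta_rot":[0,0,0],"jaw":255}]'
python3 - <<'E'
from plant import readout
from scipy.spatial.transform import Rotation as R
import numpy as np
s=readout.observe();x=R.from_quat(s['eef_rot']).apply([1,0,0]);print(np.degrees(np.arctan2(x[1],x[0])),s['qpos'].round(2),s['ft_force'])
E
```

```text
time: 1.1
eef_pos: [0.4895, -0.2523, 0.2224]
eef_rot: [0.973, 0.231, -0.0, -0.0]
ft_force: [0.1, -0.4, -0.5]
opening: 0.0154
grasp_force: 0.0
time: 1.9
eef_pos: [0.5406, -0.1674, 0.1627]
eef_rot: [0.993, 0.122, -0.0, -0.0]
ft_force: [-1.0, -0.5, -0.6]
opening: 0.0004
grasp_force: 0.0
13.9958118027287 [ 0.45  0.22 -0.26  1.74  0.06  1.19 -1.15] [-0.95897702 -0.47052409 -0.59523619]
```

```bash
python3 -m inch '[{"slide":[0,0,2.5],"delta_rot":[0,0,0],"jaw":255},{"slide":[0,0,2.5],"delta_rot":[0,0,0],"jaw":255},{"slide":[0,0,2.5],"delta_rot":[0,0,0],"jaw":255},{"slide":[0,0,2],"delta_rot":[0,0,0],"jaw":255},{"slide":[0,0,0.9],"delta_rot":[0,0,0],"jaw":255},{"slide":[0,0,0],"delta_rot":[0,0,0],"jaw":255}]'
python3 - <<'E'
from plant import cams
import cv2
a=cams.camera('side')['color'][165:285,240:400];b=cams.camera('top')['color'][125:275,260:400]
f=lambda i:cv2.resize(i,(400,int(400*i.shape[0]/i.shape[1])),interpolation=cv2.INTER_CUBIC)
a,b=f(a),f(b);a=cv2.copyMakeBorder(a,0,b.shape[0]-a.shape[0],0,0,cv2.BORDER_CONSTANT)
cv2.imwrite('pics/d.png',cv2.hconcat([a,b]))
E
```

```text
time: 2.5
eef_pos: [0.5407, -0.1674, 0.0585]
eef_rot: [0.993, 0.122, -0.0, -0.0]
ft_force: [0.2, 0.6, 0.3]
opening: 0.0
grasp_force: 0.0
```

View pics/d.png

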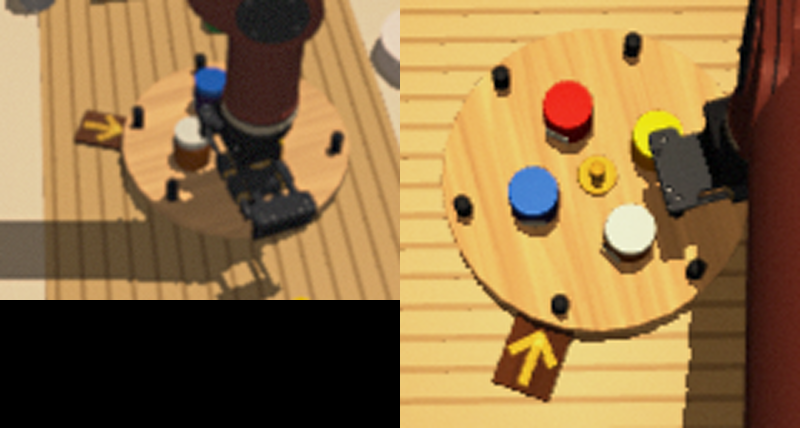

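The fingertip is in the gap behind the peg and nothing has been disturbed. The body clears the jars by about 30 mm. I close to contact and start the arc.

```bash
python3 -m inch '[{"slide":[0.7,0,0],"delta_rot":[0,0,0],"jaw":255},{"slide":[0.7,0,0],"delta_rot":[0,0,0],"jaw":255},{"slide":[0.4,0,0],"delta_rot":[0,0,0],"jaw":255},{"slide":[0.35,0,0],"delta_rot":[0,0,0],"jaw":255},{"slide":[0.591,0.068,0],"delta_rot":[0,0,-0.0436],"jaw":255},{"slide":[0.591,0.068,0],"delta_rot":[0,0,-0.0436],"jaw":255},{"slide":[1.184,0.11,0],"delta_rot":[0,0,-0.0873],"jaw":255},{"slide":[1.184,0.11,0],"delta_rot":[0,0,-0.0873],"jaw":255},{"slide":[1.184,0.11,0],"delta_rot":[0,0,-0.0873],"jaw":255},{"slide":[1.184,0.11,0],"delta_rot":[0,0,-0.0873],"jaw":255}]'
python3 - <<'E'
from plant import cams,readout
import cv2
from h import *
s=readout.observe();x=R.from_quat(s['eef_rot']).apply([1,0,0]);print(np.degrees(np.arctan2(x[1],x[0])),s['ft_force'])
i=cams.camera('top')['color'].astype(int);b,g,r=i[...,0],i[...,1],i[...,2]
m=(r>120)&(g<50)&(b<50);m[:135]=0;m[240:]=0;m[:,:270]=0;m[:,390:]=0
v,u=np.nonzero(m);p=atz('top',(u.mean()+.5,v.mean()+.5),.098);d=p[:2]-[.546,-.0263];print(len(u),p,np.hypot(*d),np.degrees(np.arctan2(d[1],d[0])))
E
```

```text
time: 3.6
eef_pos: [0.6177, -0.1433, 0.0584]
eef_rot: [0.942, 0.335, -0.0, -0.0]
ft_force: [-1.9, -0.2, 1.0]
opening: 0.0004
grasp_force: 0.8
39.16107986998553 [-1.93573465 -0.18910923  1.04459767]
177 [0.58397055 0.02459358 0.098     ] 0.06349739590021132 53.274212144669384
```

```bash
python3 -m inch '[{"slide":[1.184,0.11,0],"delta_rot":[0,0,-0.0873],"jaw":255},{"slide":[1.184,0.11,0],"delta_rot":[0,0,-0.0873],"jaw":255},{"slide":[1.184,0.11,0],"delta_rot":[0,0,-0.0873],"jaw":255},{"slide":[1.184,0.11,0],"delta_rot":[0,0,-0.0873],"jaw":255},{"slide":[1.184,0.11,0],"delta_rot":[0,0,-0.0873],"jaw":255},{"slide":[1.184,0.11,0],"delta_rot":[0,0,-0.0873],"jaw":255},{"slide":[1.184,0.11,0],"delta_rot":[0,0,-0.0873],"jaw":255},{"slide":[1.184,0.11,0],"delta_rot":[0,0,-0.0873],"jaw":255},{"slide":[1.184,0.11,0],"delta_rot":[0,0,-0.0873],"jaw":255},{"slide":[1.184,0.11,0],"delta_rot":[0,0,-0.0873],"jaw":255}]'
cat > red.py <<'E'
from plant import cams,readout
import cv2
from h import *
s=readout.observe();x=R.from_quat(s['eef_rot']).apply([1,0,0]);print(np.degrees(np.arctan2(x[1],x[0])),s['ft_force'],s['eef_pos'],s['qpos'].round(2))
for n,B in(('top',(135,240,270,390)),('side',(180,270,270,385))):
    c=cams.camera(n)['color'];cv2.imwrite(f'pics/{n}_now.png',c);i=c.astype(int);b,g,r=i[...,0],i[...,1],i[...,2]
    m=(r>(120 if n=='top' else 170))&(g<50)&(b<50);k=np.zeros_like(m);k[B[0]:B[1],B[2]:B[3]]=1;m&=k
    v,u=np.nonzero(m)
    if len(u)==0: print(n,'none');continue
    p=atz(n,(u.mean()+.5,v.mean()+.5),.098);d=p[:2]-[.546,-.0263];print(n,len(u),p,np.hypot(*d),np.degrees(np.arctan2(d[1],d[0])))
E
python3 red.py
```

```text
time: 4.65
eef_pos: [0.682, -0.0481, 0.0585]
eef_rot: [0.713, 0.701, -0.0, 0.0]
ft_force: [0.3, -1.3, 0.7]
opening: 0.0007
grasp_force: 0.6
89.05074487289237 [ 0.3218557  -1.26252913  0.71775287] [ 0.68195172 -0.04810461  0.05847053] [ 0.37  0.58 -0.51  1.53  0.3   1.12 -0.22]
top 895 [ 0.59358377 -0.14544082  0.098     ] 0.12829165858036573 -68.22867559031442
side 81 [0.53364799 0.03341771 0.098     ] 0.06098177909750674 101.68626291057619
```

```bash
python3 -m inch '[{"slide":[1.184,0.11,0],"delta_rot":[0,0,-0.0873],"jaw":255},{"slide":[1.184,0.11,0],"delta_rot":[0,0,-0.0873],"jaw":255},{"slide":[1.184,0.11,0],"delta_rot":[0,0,-0.0873],"jaw":255},{"slide":[1.184,0.11,0],"delta_rot":[0,0,-0.0873],"jaw":255},{"slide":[1.184,0.11,0],"delta_rot":[0,0,-0.0873],"jaw":255},{"slide":[1.184,0.11,0],"delta_rot":[0,0,-0.0873],"jaw":255},{"slide":[1.184,0.11,0],"delta_rot":[0,0,-0.0873],"jaw":255},{"slide":[1.184,0.11,0],"delta_rot":[0,0,-0.0873],"jaw":255},{"slide":[0.591,0.068,0],"delta_rot":[0,0,-0.0436],"jaw":255},{"slide":[0,0,0],"delta_rot":[0,0,0],"jaw":255}]'
python3 red.py
python3 - <<'E'
import cv2
a=cv2.imread('pics/side_now.png')[165:285,240:400];b=cv2.imread('pics/top_now.png')[125:275,260:400]
f=lambda i:cv2.resize(i,(400,int(400*i.shape[0]/i.shape[1])),interpolation=cv2.INTER_CUBIC)
a,b=f(a),f(b);a=cv2.copyMakeBorder(a,0,b.shape[0]-a.shape[0],0,0,cv2.BORDER_CONSTANT)
cv2.imwrite('pics/e.png',cv2.hconcat([a,b]))
E
```

```text
time: 5.75
eef_pos: [0.66, 0.0491, 0.0586]
eef_rot: [0.412, 0.911, 0.0, -0.0]
ft_force: [0.1, -0.2, 0.7]
opening: 0.0003
grasp_force: 0.0
131.39924104054987 [ 0.11372491 -0.20483498  0.67923008] [0.66001485 0.04907176 0.05857999] [ 0.36  0.58 -0.68  1.58  0.39  1.12  0.31]
top 1380 [ 0.55403554 -0.09249626  0.098     ] 0.06668218930085995 -83.07875168036244
side none
```

View pics/e.png

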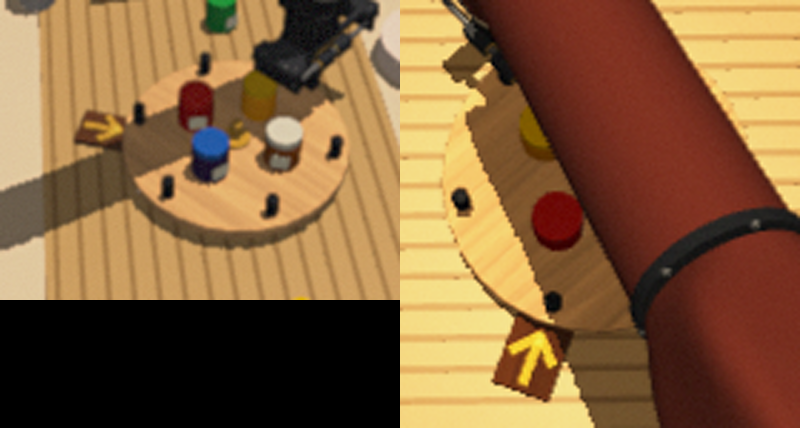

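The red jar is shadowed but visible near the front, with its lid at about (157,215) in the right panel. I'll work out the remaining angle and check the front direction from the tongue end.

Run:
```python
from h import *
import cv2
c=np.array([.546,-.0263])
def sh(n,p,z):
    q=atz(n,p,z)[:2]-c;print(n,q.round(4),np.hypot(*q).round(4),np.degrees(np.arctan2(q[1],q[0])).round(2))
for n,B,z in(('top',(190,212,300,332),.098),('side',(195,220,308,328),.098)):
    i=cv2.imread(f'pics/{n}_now.png').astype(int);b,g,r=i[...,0],i[...,1],i[...,2]
    m=(r>90)&(g<45)&(b<45);k=np.zeros_like(m);k[B[0]:B[1],B[2]:B[3]]=1
    v,u=np.nonzero(m&k);print(len(u),u.min(),u.max(),v.min(),v.max(),u.mean(),v.mean())
sh('top',(315,200.3),.098); sh('side',(240+197*.4,165+91*.4),.098)
T=lambda p:(260+p[0]/4,125+p[1]/4)
sh('top',T((170,548)),.01);sh('top',T((197,464)),.011);sh('top',T((176,538)),.011)
```

```text
238 306 331 190 208 314.7857142857143 200.00420168067228
110 312 324 198 208 318.0090909090909 202.87272727272727
top [-0.0515  0.0399] 0.0652 142.21
side [-0.048   0.0412] 0.0633 139.4
top [-0.2118  0.0779] 0.2257 159.81
top [-0.1529  0.0586] 0.1638 159.04
top [-0.2049  0.0736] 0.2177 160.24
```

Front is about 159.5° and red about 143°. I push another 12°, then back off and measure with a clear view.

```bash
python3 -m inch '[{"slide":[0.591,0.068,0],"delta_rot":[0,0,-0.0436],"jaw":255},{"slide":[0.946,0.096,0],"delta_rot":[0,0,-0.0698],"jaw":255},{"slide":[0.591,0.068,0],"delta_rot":[0,0,-0.0436],"jaw":255},{"slide":[0.591,0.068,0],"delta_rot":[0,0,-0.0436],"jaw":255},{"slide":[0,0,0],"delta_rot":[0,0,0],"jaw":255},{"slide":[-0.8,0,0],"delta_rot":[0,0,0],"jaw":255},{"slide":[-0.8,0,-1],"delta_rot":[0,0,0],"jaw":255},{"slide":[0,0,-4],"delta_rot":[0,0,0],"jaw":255},{"slide":[0,0,-4],"delta_rot":[0,0,0],"jaw":255},{"slide":[0,0,0],"delta_rot":[0,0,0],"jaw":255}]'
python3 -m inch '[{"slide":[0,2,-1],"delta_rot":[0,0,0],"jaw":255},{"slide":[0,4,0],"delta_rot":[0,0,0],"jaw":255},{"slide":[0,4,0],"delta_rot":[0,0,0],"jaw":255},{"slide":[0,4,0],"delta_rot":[0,0,0],"jaw":255},{"slide":[0,4,0],"delta_rot":[0,0,0],"jaw":255},{"slide":[0,2,0],"delta_rot":[0,0,0],"jaw":255},{"slide":[0,0,0],"delta_rot":[0,0,0],"jaw":255}]'
python3 red.py
python3 - <<'E'
import cv2
a=cv2.imread('pics/side_now.png')[165:285,240:400];b=cv2.imread('pics/top_now.png')[125:275,260:400]
f=lambda i:cv2.resize(i,(400,int(400*i.shape[0]/i.shape[1])),interpolation=cv2.INTER_CUBIC)
a,b=f(a),f(b);a=cv2.copyMakeBorder(a,0,b.shape[0]-a.shape[0],0,0,cv2.BORDER_CONSTANT)
cv2.imwrite('pics/f.png',cv2.hconcat([a,b]))
E
```

```text
time: 6.85
eef_pos: [0.6597, 0.0604, 0.1555]
eef_rot: [0.318, 0.948, 0.002, 0.004]
ft_force: [-0.0, 0.7, 0.2]
opening: 0.0007
grasp_force: 0.0
time: 7.55
eef_pos: [0.7767, 0.2232, 0.1573]
eef_rot: [0.317, 0.949, 0.001, -0.001]
ft_force: [-0.1, -0.6, 0.5]
opening: 0.0005
grasp_force: 0.0
143.09311440764972 [-0.09583622 -0.58786196  0.54105614] [0.77671387 0.2232123  0.15729156] [ 0.02  0.8  -0.7   1.02  0.48  1.47  0.36]
top 3035 [ 0.51550879 -0.0372801   0.098     ] 0.03240796906733199 -160.19569045969627
side 99 [0.48954774 0.00152247 0.098     ] 0.0629360533432458 153.7636385122569
```

View pics/f.png

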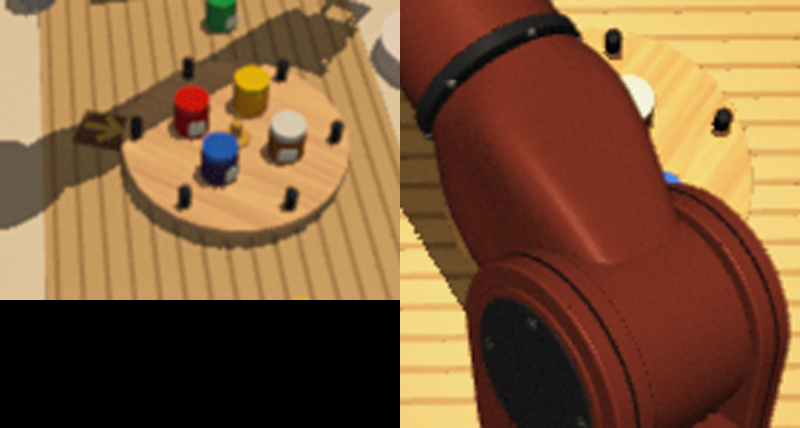

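The side view puts red at about 154°, a few degrees short, but the arm hides the top view. I bring the arm back to the right for a clear top view. From there I can also reach the peg now at about -65° for the last push.

```bash
python3 -m inch '[{"slide":[-0.3,-2,-0.5],"delta_rot":[0,0,0],"jaw":255},{"slide":[-0.73,-3.9,-0.5],"delta_rot":[0,0,0.0],"jaw":255},{"slide":[-0.73,-3.9,-0.5],"delta_rot":[0,0,0],"jaw":255},{"slide":[-0.73,-3.9,-0.5],"delta_rot":[0,0,0],"jaw":255},{"slide":[-0.73,-3.9,-0.5],"delta_rot":[0,0,0],"jaw":255},{"slide":[-0.73,-3.9,-0.5],"delta_rot":[0,0,0],"jaw":255},{"slide":[-0.73,-3.9,-0.5],"delta_rot":[0,0,0],"jaw":255},{"slide":[-0.73,-3.9,-0.5],"delta_rot":[0,0,0],"jaw":255},{"slide":[-0.73,-3.9,0],"delta_rot":[0,0,0],"jaw":255},{"slide":[-0.73,-3.9,0],"delta_rot":[0,0,0],"jaw":255}]'
python3 -m inch '[{"slide":[-0.73,-3.9,0],"delta_rot":[0,0,0],"jaw":255},{"slide":[-0.73,-3.9,0],"delta_rot":[0,0,0],"jaw":255},{"slide":[-0.73,-3.9,0],"delta_rot":[0,0,0],"jaw":255},{"slide":[-0.73,-3.9,0],"delta_rot":[0,0,0],"jaw":255},{"slide":[-0.73,-3.9,0],"delta_rot":[0,0,0],"jaw":255},{"slide":[-0.73,-3.9,0],"delta_rot":[0,0,0],"jaw":255},{"slide":[-0.73,-3.9,0],"delta_rot":[0,0,0],"jaw":255},{"slide":[-0.3,-2,0],"delta_rot":[0,0,0.14],"jaw":255},{"slide":[0,0,0],"delta_rot":[0,0,0.14],"jaw":255},{"slide":[0,0,0],"delta_rot":[0,0,0.14],"jaw":255}]'
python3 -m inch '[{"slide":[0,0,0],"delta_rot":[0,0,0.14],"jaw":255},{"slide":[0,0,0],"delta_rot":[0,0,0.14],"jaw":255},{"slide":[0,0,0],"delta_rot":[0,0,0.14],"jaw":255},{"slide":[0,0,0],"delta_rot":[0,0,0.14],"jaw":255},{"slide":[0,0,0],"delta_rot":[0,0,0.14],"jaw":255},{"slide":[0,0,0],"delta_rot":[0,0,0.14],"jaw":255},{"slide":[0,0,0],"delta_rot":[0,0,0.14],"jaw":255},{"slide":[0,0,0],"delta_rot":[0,0,0.14],"jaw":255},{"slide":[0,0,0],"delta_rot":[0,0,0.14],"jaw":255},{"slide":[0,0,0],"delta_rot":[0,0,0.14],"jaw":255}]'
python3 red.py
python3 - <<'E'
import cv2
b=cv2.imread('pics/top_now.png')[125:275,260:400]
cv2.imwrite('pics/g.png',cv2.resize(b,None,fx=4,fy=4,interpolation=cv2.INTER_CUBIC))
E
```

```text
time: 8.65
eef_pos: [0.6062, -0.1212, 0.1994]
eef_rot: [0.319, 0.948, -0.001, 0.001]
ft_force: [0.3, -0.4, 0.2]
opening: 0.0003
grasp_force: 0.0
time: 9.65
eef_pos: [0.4723, -0.3866, 0.199]
eef_rot: [0.513, 0.858, -0.001, 0.0]
ft_force: [0.3, 0.4, 0.1]
opening: 0.0004
grasp_force: 0.0
time: 10.65
eef_pos: [0.473, -0.3855, 0.1992]
eef_rot: [0.945, 0.327, -0.0, 0.001]
ft_force: [0.7, 0.9, 0.7]
opening: 0.0001
grasp_force: 0.0
38.20125542429767 [0.71463222 0.93488729 0.7111993 ] [ 0.47301908 -0.38552522  0.19924517] [ 0.93  0.29 -0.39  1.58  0.12  1.29 -0.38]
top 220 [0.48498218 0.00325651 0.098     ] 0.06779942442163452 154.1548530586688
side 14 [ 0.47592454 -0.00666186  0.098     ] 0.07277518042426553 164.34485429586115
```

View pics/g.png

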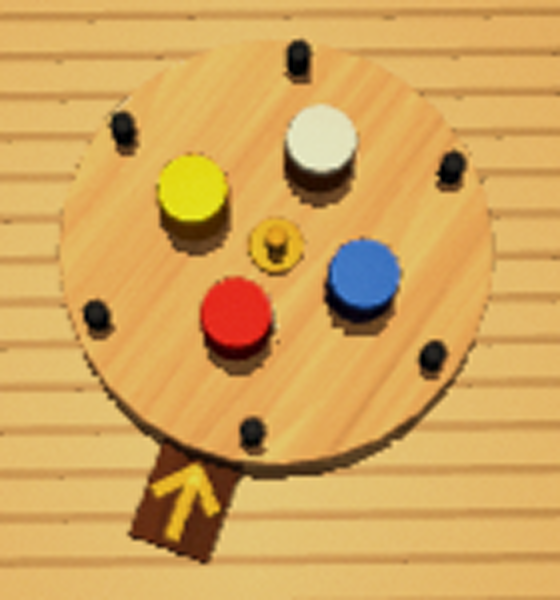

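Run:
```python
from h import *
T=lambda p:(260+p[0]/4,125+p[1]/4)
P=np.array([atz('top',T(p),.075)[:2] for p in[(299,48),(122,120),(96,308),(251,425),(433,349),(452,160)]]);c=P.mean(0);print(c)
def a(p,z):
    d=atz('top',T(p),z)[:2]-c;return np.degrees(np.arctan2(d[1],d[0])).round(2),np.hypot(*d).round(4)
for p in P: d=p-c;print(np.degrees(np.arctan2(d[1],d[0])).round(1),np.hypot(*d).round(4))
print('red',a((236,311),.098),'front',a((197,464),.011),a((170,548),.01))
```

```text
[ 0.54622434 -0.024508  ]
-7.8 0.1345
52.3 0.1341
112.6 0.1336
172.2 0.1338
-127.7 0.1341
-67.6 0.1333
red (np.float64(154.83), np.float64(0.0647)) front (np.float64(159.65), np.float64(0.1633)) (np.float64(160.25), np.float64(0.2253))
```

Red is at about 155.2° and front at about 159.9°, so 4.6° more is needed. I push the peg at -67.7°, approaching at yaw 26.8° from 35 mm back.

```bash
python3 -m inch '[{"slide":[0,0,0],"delta_rot":[0,0,0.1],"jaw":255},{"slide":[0,0,0],"delta_rot":[0,0,0.099],"jaw":255},{"slide":[1.45,-1.34,0],"delta_rot":[0,0,0],"jaw":255},{"slide":[3,-2.6,0],"delta_rot":[0,0,0],"jaw":255},{"slide":[3,-2.6,0],"delta_rot":[0,0,0],"jaw":255},{"slide":[3,-2.6,0],"delta_rot":[0,0,0],"jaw":255},{"slide":[3,-2.6,0],"delta_rot":[0,0,0],"jaw":255},{"slide":[3,-2.6,0],"delta_rot":[0,0,0],"jaw":255},{"slide":[1,-1,1],"delta_rot":[0,0,0],"jaw":255},{"slide":[0,0,2],"delta_rot":[0,0,0],"jaw":255}]'
python3 -m inch '[{"slide":[0,0,2],"delta_rot":[0,0,0],"jaw":255},{"slide":[0,0,0],"delta_rot":[0,0,0],"jaw":255}]'; python3 red.py
```

```text
time: 11.75
eef_pos: [0.5608, -0.1656, 0.1701]
eef_rot: [0.971, 0.24, 0.002, 0.001]
ft_force: [0.2, -0.2, 0.0]
opening: 0.0006
grasp_force: 0.0
time: 11.95
eef_pos: [0.557, -0.1687, 0.146]
eef_rot: [0.972, 0.237, -0.002, -0.001]
ft_force: [-0.3, 0.5, -0.2]
opening: 0.0003
grasp_force: 0.0
27.40681815414788 [-0.31575651  0.53513704 -0.18691875] [ 0.55696356 -0.16873031  0.14597537] [ 0.63  0.29 -0.49  1.71  0.15  1.18 -0.99]
top 111 [0.48311088 0.00378758 0.098     ] 0.06971588098439493 154.43249377057717
side 85 [ 4.89643082e-01 -2.95651620e-04  9.80000000e-02] 0.062067127449493296 155.230338256719
```

```bash
python3 -m inch '[{"slide":[0,0,2.5],"delta_rot":[0,0,0],"jaw":255},{"slide":[0,0,2.5],"delta_rot":[0,0,0],"jaw":255},{"slide":[0,0,2.5],"delta_rot":[0,0,0],"jaw":255},{"slide":[0,0,1.2],"delta_rot":[0,0,0],"jaw":255},{"slide":[0.9,0.1,0],"delta_rot":[0,0,0],"jaw":255},{"slide":[0.9,0.1,0],"delta_rot":[0,0,0],"jaw":255},{"slide":[0.5,0,0],"delta_rot":[0,0,0],"jaw":255},{"slide":[0.5,0,0],"delta_rot":[0,0,0],"jaw":255},{"slide":[0.5,0,0],"delta_rot":[0,0,0],"jaw":255},{"slide":[0.2,0,0],"delta_rot":[0,0,0],"jaw":255}]'
python3 -m inch '[{"slide":[0,0,0],"delta_rot":[0,0,0],"jaw":255}]'; python3 red.py
python3 - <<'E'
import cv2
b=cv2.imread('pics/top_now.png')[125:275,260:400]
cv2.imwrite('pics/k.png',cv2.resize(b,None,fx=4,fy=4,interpolation=cv2.INTER_CUBIC))
E
```

```text
time: 13.05
eef_pos: [0.592, -0.1531, 0.0619]
eef_rot: [0.972, 0.236, 0.0, 0.0]
ft_force: [-1.1, -0.7, 0.4]
opening: 0.0004
grasp_force: 0.4
time: 13.15
eef_pos: [0.5917, -0.1531, 0.0617]
eef_rot: [0.972, 0.236, 0.0, -0.0]
ft_force: [0.1, -0.1, 0.2]
opening: 0.0003
grasp_force: 0.0
27.34740856073699 [ 0.13990033 -0.14509711  0.19523289] [ 0.59171377 -0.15308926  0.06170825] [ 0.56  0.43 -0.47  1.72  0.22  1.05 -1.08]
top 119 [ 0.48177642 -0.00330316  0.098     ] 0.06821673359418878 160.29883438944907
side 88 [ 0.48677818 -0.00700561  0.098     ] 0.06228560932109645 161.9544585814303
```

View pics/k.png

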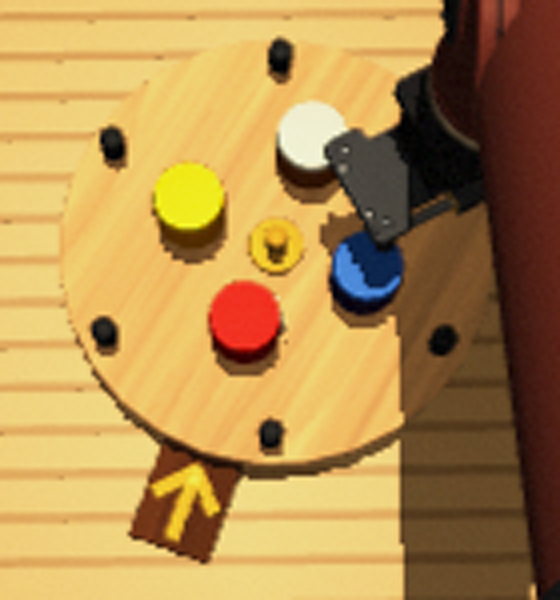

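Run:
```python
from h import *
import cv2
T=lambda p:(260+p[0]/4,125+p[1]/4)
c=np.array([.5462,-.0245])
def a(p,z):
    d=atz('top',T(p),z)[:2]-c;return np.degrees(np.arctan2(d[1],d[0])).round(2),np.hypot(*d).round(4)
for p in[(280,47),(112,136),(104,324),(270,427),(443,331)]:print(a(p,.075))
im=cv2.resize(cv2.imread('pics/top_now.png')[125:275,260:400],None,fx=4,fy=4,interpolation=cv2.INTER_CUBIC).astype(int)
m=((im[...,2]>175)&(im[...,1]<70)&(im[...,0]<70)).astype('uint8');m[:250]=0
k=max(cv2.findContours(m,0,1)[0],key=cv2.contourArea);e=cv2.fitEllipse(k);print(e,cv2.boundingRect(k),a((e[0][0]+.5,e[0][1]+.5),.098))
```

```text
(np.float64(-2.09), np.float64(0.1343))
(np.float64(58.08), np.float64(0.1332))
(np.float64(117.94), np.float64(0.1333))
(np.float64(177.69), np.float64(0.1342))
(np.float64(-121.57), np.float64(0.133))
((243.87249755859375, 316.6180114746094), (65.1644515991211, 67.64892578125), 89.98052978515625) (209, 284, 71, 66) (np.float64(160.72), np.float64(0.0664))
```

Red is now at about 160.2° (159.5–160.9° across estimates) and front at about 159.9°, so it is aligned within about 1°. I retreat clear of everything.

```bash
python3 -m inch '[{"slide":[-0.8,0,0],"delta_rot":[0,0,0],"jaw":255},{"slide":[-0.8,0,0],"delta_rot":[0,0,0],"jaw":255},{"slide":[0,0,-3],"delta_rot":[0,0,0],"jaw":255},{"slide":[0,0,-4],"delta_rot":[0,0,0],"jaw":255},{"slide":[0,0,-4],"delta_rot":[0,0,0],"jaw":255},{"slide":[0,0,-2],"delta_rot":[0,0,0],"jaw":255},{"slide":[-1.5,1.3,0],"delta_rot":[0,0,0],"jaw":255},{"slide":[-3,2.6,0],"delta_rot":[0,0,0],"jaw":255},{"slide":[-3,2.6,0],"delta_rot":[0,0,0],"jaw":255},{"slide":[-3,2.6,0],"delta_rot":[0,0,0],"jaw":255}]'
python3 -m inch '[{"slide":[-3,2.6,0],"delta_rot":[0,0,0],"jaw":255},{"slide":[-1.5,1.3,0],"delta_rot":[0,0,0],"jaw":255},{"slide":[0,0,0],"delta_rot":[0,0,0],"jaw":255},{"slide":[0,0,0],"delta_rot":[0,0,0],"jaw":255}]'; python3 red.py
python3 - <<'E'
import cv2
cv2.imwrite('pics/z.png',cv2.imread('pics/top_now.png'))
E
```

```text
time: 14.25
eef_pos: [0.524, -0.2916, 0.1917]
eef_rot: [0.972, 0.236, -0.0, 0.0]
ft_force: [1.1, 0.3, 0.3]
opening: 0.0004
grasp_force: 0.0
time: 14.65
eef_pos: [0.5028, -0.3453, 0.1915]
eef_rot: [0.972, 0.235, -0.0, -0.0]
ft_force: [0.1, 1.1, 0.2]
opening: 0.0007
grasp_force: 0.0
27.2406537906877 [0.0610982  1.12260786 0.219853  ] [ 0.50278535 -0.34534076  0.19145376] [ 0.85  0.3  -0.4   1.59  0.12  1.27 -0.66]
top 220 [ 0.48205071 -0.00248866  0.098     ] 0.06823849234572114 159.57732344472313
side 88 [ 0.48677818 -0.00700561  0.098     ] 0.06228560932109645 161.9544585814303
```

View pics/z.png

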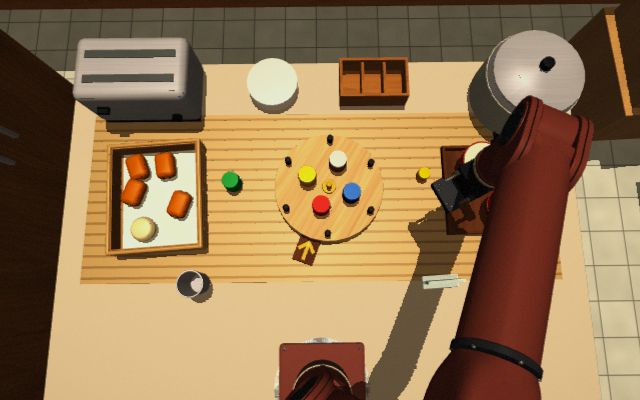

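The red jar at (321,204) stands in line with the knob (328,186) and the arrow (306,250). Everything else is where it was and the arm is clear.

```bash
python3 -c "
from plant import close_job
print(close_job())"
```

```text
the job is handed in; nothing more can be done
None
```

The red-lidded jar stands at the front, within about 1–2° of the brass arrow by the camera measurements; the carousel is at rest, the arm is clear, nothing else looks moved, and the job was handed in at about 15 s.

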